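# Load-test a battery pack

### The job

Load-test the battery pack: stand it upright into the slot of the tester, contact edge down and fully home, and let go of it. Only then press the tester's spring-return load lever down past its first two clicks to the third, the one where the lever is level, and no further. The program finishes while still holding the lever down there, since it springs up when let go; leave everything else on the bench alone.

Things in the scene. Friction and masses are not known exactly. Their poses are not given: they have to be found in the camera images.
- pack: Flat grey battery pack, a slab 80 (its x) x 26 (its y, thickness) x 100 (its z, tall) mm, 0.35 kg or somewhat more or less. It stands free on its narrow contact edge on the bench, left or right of the tester; origin at the centre of its underside. Easily taken from above across the 26 mm thickness. It may go into the slot either way round (half a turn about z is the same).
- tester: Battery tester, a low grey steel box fixed to the bench, 140 (x) x 240 (y) x 62 mm high; origin at the centre of its underside, -x is its front (roughly toward the robot), z up. The slot is in its left half (+y), the load lever on its right half (-y).
- slot_mouth (a point): Centre of the slot's mouth, at the tester's top face (62 mm up). The slot is upright, 84 mm long along the tester's x and 28.6 mm wide along its y. Round it stands a flared steel collar, 7 mm high above the top face, that widens upward at 45 degrees by 7 mm on each side and leads the pack in; axes as the tester's.
- slot_floor (a point): Centre of the slot's floor, 47 mm below its mouth (15 mm above the bench). When the pack is fully home its underside lies on this floor and its top stands 53 mm above the tester's top face.
- lever_hinge (a point): Hinge axis of the load lever, between two cheeks on the tester, 85 mm above the bench; the axis runs along the tester's y. Axes as the tester's. A curved aluminium quadrant 78 mm from this axis, on the lever's +y side (centre 16.5 mm to that side), carries three dark studs: the lever lines up with one of them at each click.
- lever_grip (a point): Centre of the lever's black grip, 150 mm from the hinge axis: 64 mm long along the lever, 24 mm wide (along the tester's y), 16 mm thick. The lever points from its hinge to the tester's front (-x); at rest it stands 0.6 rad above level (grip 170 mm above the bench, the tip of the lever up to 195 mm), at the third click it is level (grip 85 mm above the bench and 40 mm in front of the tester's front face).
- load_lever (a joint): Angle of the load lever in rad: 0 at rest (up), growing as its grip is pressed down; clicks at 0.20, 0.40 and 0.60 (the third, level), end stop at 0.72. A spring drives it back to 0 from everywhere, clicks included; pressing at the grip takes 3 to 12 N, rising and falling at each click, about 9 N at the third.
- screw_box: Bystander, to be left alone: small cardboard box of screws, 55x85x45 mm; origin at the centre of its underside.
- sanding_block: Bystander, to be left alone: wooden sanding block, 45x110x35 mm; origin at the centre of its underside.
- tape_measure: Bystander, to be left alone: tape measure, 65x81x33 mm; origin at the centre of its underside.
- screwdriver: Bystander, to be left alone: screwdriver, 30x221x29 mm; origin at the centre of its underside.
There are look-alikes about, which are no part of the job. Leave any turquoise look-alike of the pack alone.

How it is judged:
On the way, in this order (a step that is already met when the one before it is completed fails the run):
1. the pack is fully home in the slot and let go (z of pack in the frame of slot_floor below 0.004 m and horizontal distance between pack and slot_floor below 0.006 m and angle between the z axis of pack and the z axis of tester, either way round below 0.07 rad and angle between the x axis of pack and the x axis of tester, either way round below 0.09 rad and contact force between the fingers and pack below 0.2 N), for 0.3 s.
2. the fingers have pressed the lever to its third click (value of joint load_lever between 0.53 and 0.68 rad), for 0.3 s.
At the end, for the whole second after the job is handed in: Pack in the slot, not held: underside within 4 mm of the floor, 6 mm of centre, upright to 0.07 and in line to 0.09 rad. Lever still at its third click (0.53 to 0.68 rad), held there by the robot alone with over 2 N. Bystanders within 40 mm of their starts (all of step 1 and all of step 2 and contact force between any of the fingers, the arm and load_lever above 2 N and velocity of joint load_lever between -0.1 and 0.1 rad/s and contact force between pack and load_lever below 0.2 N and distance of each of screw_box, sanding_block, tape_measure, screwdriver from where it was at the start of the episode below 0.04 m); the arm keeps its last pose, push and grip.
It fails at once if the lever is pressed before the pack is home (value of joint load_lever above 0.12 rad and not (z of pack in the frame of slot_floor below 0.004 m and horizontal distance between pack and slot_floor below 0.006 m)).
It fails at once if the lever is pushed well past the third click, to its end stop (value of joint load_lever above 0.7 rad).
It fails at once if a loose bystander is moved by more than 40 mm (distance of any of screw_box, sanding_block, tape_measure, screwdriver from where it was at the start of the episode above 0.04 m).
It also fails if it takes over 67 s, if anything falls off the work surface, if the arm or the gripper's body presses on something with over 40 N, if the wrist force passes 120 N, or if a joint passes its speed limit or range.

### The arm

A 6-joint arm with a two-finger parallel gripper is mounted at the origin on a cart in front of the work surface, level with it; the furniture and walls round the work are solid. World frame = base frame: x ahead of the robot, y to its left, z up, the work surface at z = 0. Lengths are in m, angles in rad, forces in N, time in s.
With the tool pointing down it reaches from about 0.35 to 1 m from the base axis. Payload 7.1 kg.
Tool frame: the origin (TCP) lies at the very end of the fingers, on their centre line; the grasp point (between the pads) lies 19 mm behind it; z points along the fingers, y is the direction in which the jaws open and shut (so a half turn about z gives the same grasp; the last joint's range is limited). The gripper opens to 85 mm and grips with 20 to 120 N. Pads are 22 mm wide; open, the fingers measure 114 mm over their backs; the gripper's body (76 mm by 85 mm) begins 54 mm behind the grasp point. The pads swing forward as they close: fully open they stand 13 mm farther back than shut.
Start: joints at [1.261, 0.423, 1.63, -0, 1.089, -0.019], TCP at [0.179, 0.599, 0.231] pointing down, gripper open.
Joint ranges: [-3, 3], [-0.9, 2.11], [0.09, 2.58], [-1.31, 4.45], [0.11, 2.69], [-2.54, 2.54]. Speed limits (rad/s): [2.39, 2.39, 3.01, 3.14, 3.14, 3.14].

### API

Orientations are given as a rotation vector (axis times angle).
In Python, from workcell import readout, vision, arm gives the robot as it stands. The module is installed in compiled form; this text tells all that it offers.
- The arm moves only by the shell command python3 -m creep 'ROWS'. ROWS is JSON, a list of rows, each an object of numbers: "grip": the opening, from -1 (shut) to 1 (fully open); "dx", "dy", "dz": the shift along the tool's x, y, z in m; "ax", "ay", "az": the turn, a rotation vector about the tool's x, y, z in rad. A call has 1 to 20 rows; each row shifts and turns the pose as measured when the row begins, along the tool's axes as they then stand; what a row does not reach is not made up. A row lasts 1/12 s, in which the tool goes at most 41.7 mm and 7.16 degrees, less where a joint would pass 70% of its speed; a pose out of reach is approached as far as the arm can. A call with a gripper value outside its range is refused whole. The fingers move at their own pace and stop on an object; the grip force is fixed at half the most. Time passes only in rows, so rows that do not move let the fingers close. It gives the time, the measured TCP pose, the force and the opening at its end, in the units of the state.
- readout.observe(): the state, without advancing time (a new reading comes with each control period).
- vision.get_image(name): name is "side" or "top"; returns the picture (420x560x3 uint8, red, green, blue); there is no depth.
- vision.calibration(name): a dict with "fx", "fy", "cx", "cy" (pixels), "k1" (the pictures are not rectified: a ray, as slopes to the right and down, at radius r is drawn at 1 + k1 r^2 times it, then the intrinsics apply), "extrinsics" (4x4, takes a point from world to camera coordinates). Camera axes: x right, y up, looking along -z (the intrinsics and any distortion apply to the point x, -y, -z); pixel columns grow to the right and rows downward; lengths in m; the calibration is good to about 2 mm. A picture is of the moment at which its call begins. calibration takes no time and is no camera call.
- arm.sign_off(): hands the job in, once; it reports no verdict.
The state is a dict: "clock": time; "joint_pos": joint angles; "qvel": joint speeds; "joint_torque": joint torques, N m; "tcp_pos": TCP position; "tool_rot": TCP orientation; "wrist_force": force on the tool from outside, world axes, zero at the start; "moment": the same for the moment, N m; "grip_width": finger opening in m.
Only numpy, scipy, OpenCV 4.12 (cv2) and the standard library are available. Lean on these libraries where they do the work, as an engineer would, in place of code of your own. Each camera call takes 0.05 s, during which the arm holds its last target.

## Working session

There is one attempt and no reset: what is moved stays moved. The work goes in short steps, Python scripts to look and compute and a shell command to move; the robot and the scene stay as the last step left them, time stands still between calls to the robot, and variables do not carry over. Pictures are saved under pics/ and viewed, and the job is handed in when it is done.

```bash
mkdir -p pics
python3 - <<'E'
from workcell import readout, vision
import cv2,json
for n in("side","top"):
    im=vision.get_image(n); cv2.imwrite(f"pics/{n}0.png",im[:,:,::-1])
    c=vision.calibration(n); print(n,{k:(v if not hasattr(v,'tolist') else v.tolist()) for k,v in c.items()})
print(readout.observe())
E
```

```text
side {'fx': 417.5309380517298, 'fy': 417.5309380517298, 'cx': 278.7509216347373, 'cy': 211.29747901928863, 'k1': -0.08870920917510548, 'extrinsics': [[0.9983067255599574, 0.055675483819667665, 0.016849991192916674, -0.5707599342945865], [-0.049305254938767265, 0.6561976079588379, 0.7529765541798245, -0.0930141025389986], [0.030865410043908508, -0.7525323513381632, 0.6578315792452323, -1.2380871846602923], [0.0, 0.0, 0.0, 1.0]]}
top {'fx': 435.97961038834546, 'fy': 435.97961038834546, 'cx': 282.1607697211483, 'cy': 209.47535049767188, 'k1': -0.021263299296434873, 'extrinsics': [[-0.21206707723718493, -0.97718488761134, 0.011715382029203482, 0.131974139898629], [0.8958236648474742, -0.18959138454918278, 0.4019391351983084, -0.5766141453255352], [-0.390547713155919, 0.09573297409323633, 0.9155914380442542, -1.128046339023418], [0.0, 0.0, 0.0, 1.0]]}
{'clock': 0.1, 'joint_pos': array([ 1.26098930e+00,  4.23774948e-01,  1.63063801e+00, -4.41798454e-06,
        1.08860782e+00, -1.90318420e-02]), 'qvel': array([-0.00012412,  0.0004319 , -0.00205503, -0.00157642, -0.00071636,
       -0.00073808]), 'joint_torque': array([-8.40937410e-04, -5.58421504e+01, -2.82441956e+01, -4.16026296e-05,
        3.04275069e-03, -5.23731023e-05]), 'tcp_pos': array([0.17902367, 0.59827698, 0.23060726]), 'tool_rot': array([-4.55104589e-01, -3.10822054e+00,  2.21387563e-03]), 'wrist_force': array([-0.44828236,  0.62694998,  0.28680322]), 'moment': array([-0.04359739, -0.00100174, -0.03688622]), 'grip_width': 0.08548874547795524}
```

View pics/side0.png

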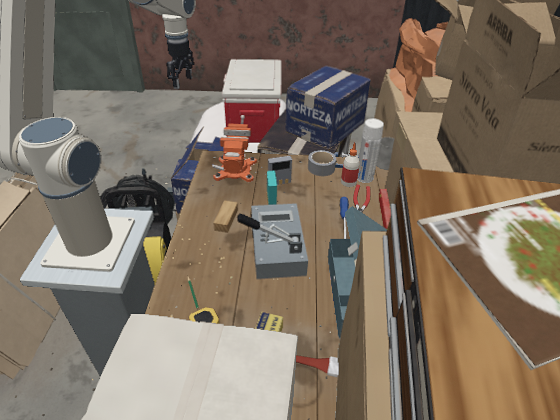

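View pics/top0.png

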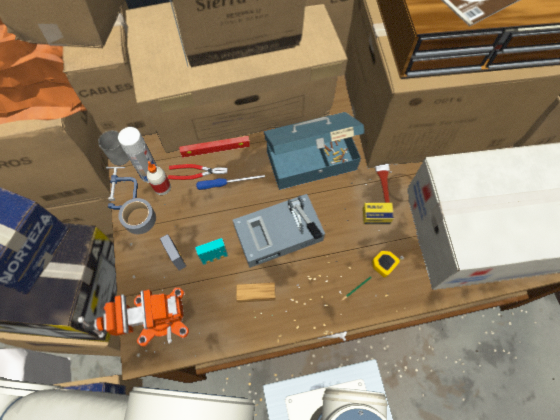

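Candidates for the pack are a grey slab at top (173,252) / side (280,168) and a turquoise look-alike at top (211,250) / side (271,187). The description says grey, so I choose the first one. Next I'll look at close crops.

Run:
```python
import cv2
t=cv2.imread("pics/top0.png"); s=cv2.imread("pics/side0.png")
cv2.imwrite("pics/t1.png",cv2.resize(t[190:280,150:250],None,fx=6,fy=6,interpolation=cv2.INTER_CUBIC))
cv2.imwrite("pics/t2.png",cv2.resize(t[185:275,225:335],None,fx=6,fy=6,interpolation=cv2.INTER_CUBIC))
cv2.imwrite("pics/s1.png",cv2.resize(s[140:240,225:325],None,fx=6,fy=6,interpolation=cv2.INTER_CUBIC))
cv2.imwrite("pics/s2.png",cv2.resize(s[190:290,220:320],None,fx=6,fy=6,interpolation=cv2.INTER_CUBIC))
```

```text
(no output)
```

View pics/t1.png

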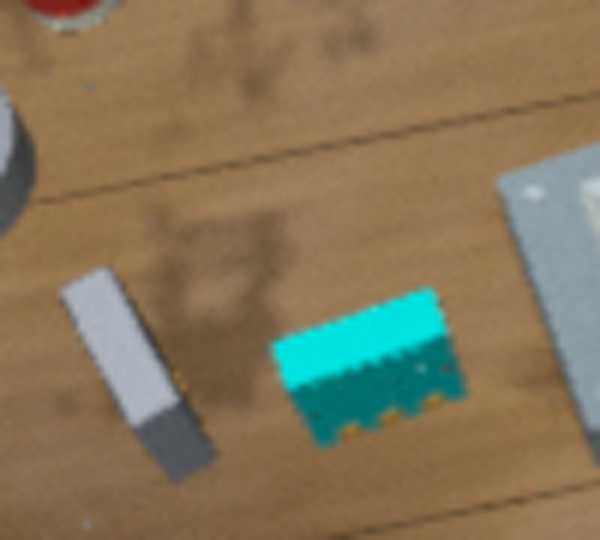

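View pics/t2.png

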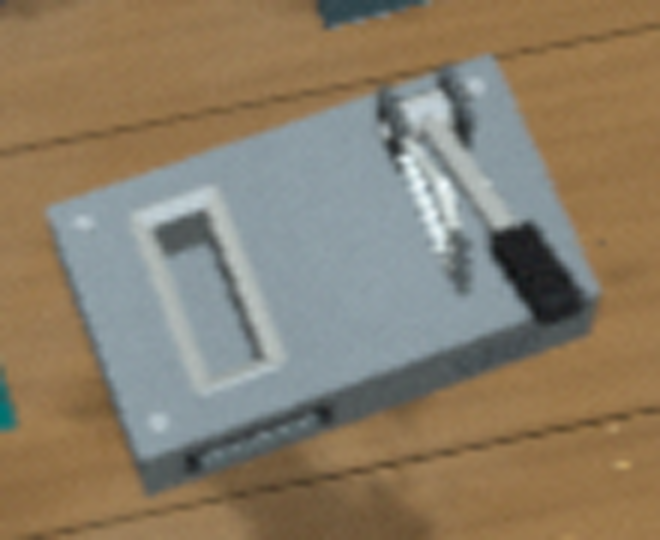

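View pics/s1.png

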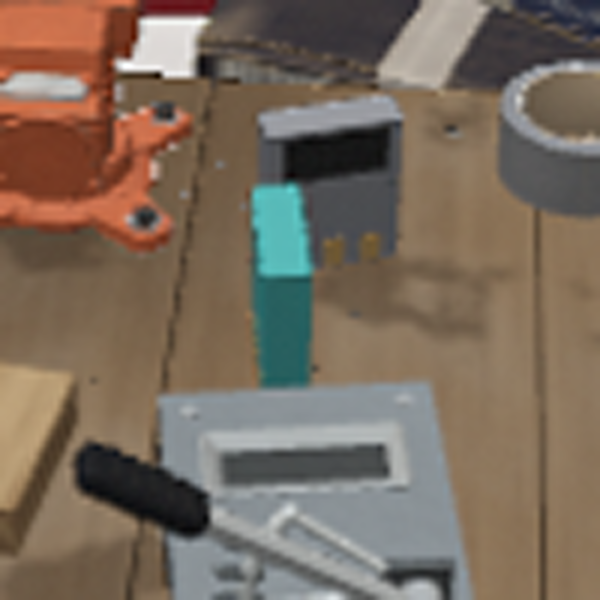

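View pics/s2.png

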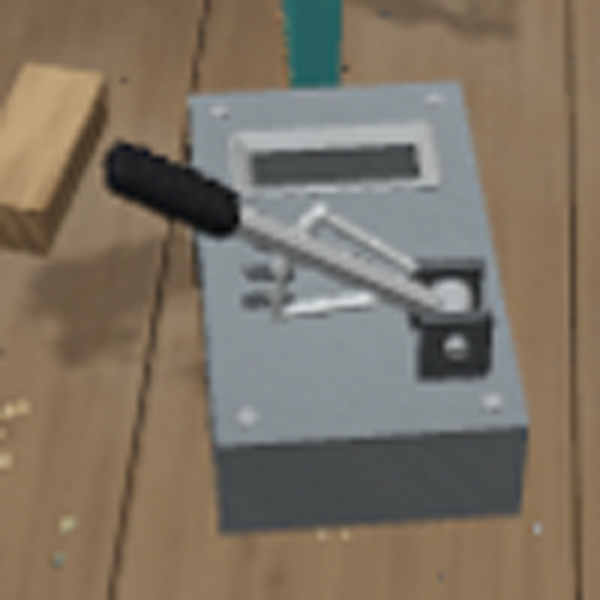

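```bash
cat > h.py <<'E'
import numpy as np
from workcell import vision
from scipy.optimize import least_squares
def proj(n,P):
    c=vision.calibration(n); P=np.atleast_2d(P); E=np.array(c['extrinsics'])
    q=P@E[:3,:3].T+E[:3,3]; s=np.c_[q[:,0],-q[:,1]]/(-q[:,2:3])
    s=s*(1+c['k1']*(s**2).sum(1,keepdims=True))
    return s*[c['fx'],c['fy']]+[c['cx'],c['cy']]
def unp(n,uv,z):
    f=lambda p:(proj(n,[p[0],p[1],z])[0]-uv)
    return least_squares(f,[.6,0.]).x
def crop(px,x0,y0,f=6): return (np.array(px,float)+.5)/f-.5+[x0,y0]
def fit(obs,L,x0):
    # obs list (cam, uv list, local pts)
    def pts(p,l):
        c,s=np.cos(p[2]),np.sin(p[2]); l=np.array(l,float)
        return np.c_[p[0]+c*l[:,0]-s*l[:,1],p[1]+s*l[:,0]+c*l[:,1],l[:,2]]
    f=lambda p:np.concatenate([(proj(n,pts(p,l))-uv).ravel() for n,uv,l in obs])
    r=least_squares(f,x0); return r.x,f(r.x).reshape(-1,2)
E
python3 - <<'E'
from h import *
# raw unprojection
T=crop([(60,290),(105,266),(180,400),(133,427)],150,190)
print("pack corners top",[unp("top",u,.1).round(4).tolist() for u in T])
S=crop([(258,118),(397,97),(403,113),(258,136)],225,140)
print("pack side?",[unp("side",u,.1).round(4).tolist() for u in S])
B=crop([(48,210),(492,55),(600,298),(143,462)],225,185)
print("tester top",[unp("top",u,.062).round(4).tolist() for u in B])
S2=crop([(188,95),(462,82),(528,430),(218,443)],220,190)
print("tester side",[unp("side",u,.062).round(4).tolist() for u in S2])
C=crop([(130,213),(213,185),(287,357),(205,393)],225,185)
print("collar top",[unp("top",u,.069).round(4).tolist() for u in C])
C2=crop([(230,135),(430,122),(440,185),(237,192)],220,190)
print("collar side",[unp("side",u,.069).round(4).tolist() for u in C2])
E
```

```text
pack corners top [[0.586, 0.3638], [0.5937, 0.3417], [0.5204, 0.315], [0.5119, 0.3377]]
pack side? [[0.5137, 0.3333], [0.591, 0.3609], [0.595, 0.3449], [0.515, 0.3155]]
tester top [[0.6147, 0.1533], [0.6522, -0.0822], [0.5127, -0.1031], [0.4773, 0.1309]]
tester side [[0.4775, 0.134], [0.6174, 0.155], [0.6526, -0.0838], [0.5157, -0.1012]]
collar top [[0.6018, 0.1139], [0.608, 0.0711], [0.5124, 0.0535], [0.5027, 0.0956]]
collar side [[0.5027, 0.0968], [0.602, 0.1142], [0.6084, 0.0675], [0.51, 0.0551]]
```

Run:
```python
from h import *
T=crop([(60,290),(105,266),(180,400),(133,427)],150,190)
S=crop([(258,118),(397,97),(403,113),(258,136)],225,140)
a,b=.04,.013
lt=[(a,b,.1),(a,-b,.1),(-a,-b,.1),(-a,b,.1)]; ls=[(-a,b,.1),(a,b,.1),(a,-b,.1),(-a,-b,.1)]
for o in ([("top",T,lt)],[("side",S,ls)],[("top",T,lt),("side",S,ls)]):
    p,r=fit(o,0,[.55,.34,.3]); print("pack",p.round(4),abs(r).max().round(2))
B=crop([(48,210),(492,55),(600,298),(143,462)],225,185)
S2=crop([(188,95),(462,82),(528,430),(218,443)],220,190)
a,b,z=.07,.12,.062
lt=[(a,b,z),(a,-b,z),(-a,-b,z),(-a,b,z)]; ls=[(-a,b,z),(a,b,z),(a,-b,z),(-a,-b,z)]
for o in ([("top",B,lt)],[("side",S2,ls)],[("top",B,lt),("side",S2,ls)]):
    p,r=fit(o,0,[.56,.02,.15]); print("tester",p.round(4),abs(r).max().round(2))
C=crop([(130,213),(213,185),(287,357),(205,393)],225,185)
C2=crop([(230,135),(430,122),(440,185),(237,192)],220,190)
a,b,z=.049,.0213,.069
lt=[(a,b,z),(a,-b,z),(-a,-b,z),(-a,b,z)]; ls=[(-a,b,z),(a,b,z),(a,-b,z),(-a,-b,z)]
for o in ([("top",C,lt)],[("side",C2,ls)],[("top",C,lt),("side",C2,ls)]):
    q,r=fit(o,0,[.56,.08,.15]); print("slot",q.round(4),abs(r).max().round(2))
c,s=np.cos(p[2]),np.sin(p[2]); d=q[:2]-p[:2]; print("slot in tester",c*d[0]+s*d[1],-s*d[0]+c*d[1])
# grip: z=.17
g=unp("top",crop([(538,272)],225,185)[0],.17); print("grip top",g)
h=unp("side",crop([(172,192)],220,190)[0],.17);print("grip side",h)
for v in (g,h): d=v-p[:2]; print("grip in tester",c*d[0]+s*d[1],-s*d[0]+c*d[1])
```

```text
pack [0.553  0.3395 0.3439] 0.55
pack [0.5536 0.3387 0.2886] 1.23
pack [0.5533 0.3394 0.3312] 1.35
tester [0.5643 0.0247 0.1546] 0.5
tester [0.5659 0.0261 0.151 ] 0.51
tester [0.5652 0.0251 0.1532] 0.79
slot [0.5562 0.0835 0.1831] 0.46
slot [0.5558 0.0833 0.1497] 0.53
slot [0.556  0.0834 0.1714] 0.76
slot in tester -0.000161146961591278 0.05901315471503604
grip top [ 0.49377363 -0.05826576]
grip side [ 0.49376636 -0.05636329]
grip in tester -0.08326929827703303 -0.07154333881146001
grip in tester -0.08298619662830455 -0.06966202720743173
```

Run:
```python
from h import *
from workcell import readout
from scipy.spatial.transform import Rotation as R
o=readout.observe(); print(R.from_rotvec(o['tool_rot']).as_matrix().round(3))
T=crop([(272,343),(435,288),(447,333),(292,390)],150,190)
print("turq",[unp("top",u,.1).round(4).tolist() for u in T])
print("vise",unp("top",np.array([150,300]),.15),unp("top",np.array([150,300]),.1),unp("top",np.array([180,330]),0.0),unp("side",np.array([236,128]),.15))
print("tape/glue",unp("top",np.array([137,215]),.05),unp("top",np.array([158,180]),.15))
# target tool x axis = pack x or minus
m=R.from_rotvec(o['tool_rot']).as_matrix()
for nm,y in (("pack",.334),("slot",.155)):
  for k in (0,np.pi):
    M=np.array([[np.cos(y+k),np.sin(y+k),0],[np.sin(y+k),-np.cos(y+k),0],[0,0,-1]])
    print(nm,k,R.from_matrix(m.T@M).as_rotvec().round(3))
```

```text
[[-0.958  0.287 -0.   ]
 [ 0.287  0.958 -0.001]
 [ 0.    -0.001 -1.   ]]
turq [[0.5392, 0.2696], [0.5504, 0.1908], [0.5271, 0.1888], [0.5144, 0.2636]]
vise [0.40195272 0.39491933] [0.41533835 0.40692628] [0.33951456 0.35631969] [0.39361099 0.44595544]
tape/glue [0.69428632 0.43306481] [0.74272214 0.34010951]
pack 0 [-1.000e-03  2.000e-03  2.517e+00]
pack 3.141592653589793 [-0.001 -0.    -0.625]
slot 0 [-0.000e+00  2.000e-03  2.696e+00]
slot 3.141592653589793 [-0.001 -0.    -0.446]
```

```bash
python3 -m creep '[{"dz":-0.035},{"dz":-0.035},{"dx":-0.036,"dy":-0.0117},{"dx":-0.036,"dy":-0.0117},{"dx":-0.036,"dy":-0.0117},{"dx":-0.036,"dy":-0.0117},{"dx":-0.036,"dy":-0.0117},{"dx":-0.036,"dy":-0.0117},{"dx":-0.036,"dy":-0.0117},{"dx":-0.036,"dy":-0.0117},{"dx":-0.036,"dy":-0.0117},{"dx":-0.036,"dy":-0.0117},{"dx":-0.036,"dy":-0.0117},{"dx":-0.036,"dy":-0.0117},{"az":-0.12},{"az":-0.12},{"az":-0.12},{"az":-0.12},{"az":-0.12,"grip":0.2},{"grip":0.2}]'
cat >> h.py <<'E'
def rel(x,y,z,yaw):
    from workcell import readout
    from scipy.spatial.transform import Rotation as R
    o=readout.observe(); m=R.from_rotvec(o['tool_rot']).as_matrix()
    k=yaw+np.pi; M=np.array([[np.cos(k),np.sin(k),0],[np.sin(k),-np.cos(k),0],[0,0,-1]])
    print("t",round(o['clock'],2),"tcp",o['tcp_pos'].round(4),"F",o['wrist_force'].round(2),"w",round(o['grip_width'],4),"j",np.round(o['joint_pos'],2))
    print("need d",(m.T@(np.array([x,y,z])-o['tcp_pos'])).round(4),"a",R.from_matrix(m.T@M).as_rotvec().round(4))
E
python3 -c "
from h import *
rel(.5533,.3394,.062,.334)"
```

```text
t 0.1 tcp [0.179  0.5983 0.2306] F [-0.45  0.63  0.29] w 0.0855 j [ 1.26  0.42  1.63 -0.    1.09 -0.02]
need d [-0.4328 -0.1405  0.1688] a [-1.400e-03 -5.000e-04 -6.248e-01]validation failed for argument at $[0]...
```

```bash
python3 -m creep '[{"grip":1,"dz":-0.035}]'; echo; python3 -m creep '[{"grip":1,"dx":0,"dy":0,"dz":-0.035,"ax":0,"ay":0,"az":0}]'
```

```text
clock: 0.18
tcp_pos: [0.1778, 0.5944, 0.2589]
tool_rot: [-0.455, -3.106, 0.022]
wrist_force: [0.6, -0.3, 0.2]
grip_width: 0.085validation failed for argument at $[0]...
```

```bash
python3 -m creep '[{"grip":1,"dx":0,"dy":0,"dz":-0.035,"ax":0,"ay":0,"az":0},{"grip":1,"dx":-0.036,"dy":-0.0117,"dz":0,"ax":0,"ay":0,"az":0},{"grip":1,"dx":-0.036,"dy":-0.0117,"dz":0,"ax":0,"ay":0,"az":0},{"grip":1,"dx":-0.036,"dy":-0.0117,"dz":0,"ax":0,"ay":0,"az":0},{"grip":1,"dx":-0.036,"dy":-0.0117,"dz":0,"ax":0,"ay":0,"az":0},{"grip":1,"dx":-0.036,"dy":-0.0117,"dz":0,"ax":0,"ay":0,"az":0},{"grip":1,"dx":-0.036,"dy":-0.0117,"dz":0,"ax":0,"ay":0,"az":0},{"grip":1,"dx":-0.036,"dy":-0.0117,"dz":0,"ax":0,"ay":0,"az":0},{"grip":1,"dx":-0.036,"dy":-0.0117,"dz":0,"ax":0,"ay":0,"az":0}]'
python3 -c "
from h import *
rel(.5533,.3394,.062,.334)"
```

```text
clock: 0.93
tcp_pos: [0.4309, 0.4226, 0.3002]
tool_rot: [-0.434, -3.108, 0.011]
wrist_force: [0.1, 0.4, -0.2]
grip_width: 0.0859
t 0.93 tcp [0.4309 0.4226 0.3002] F [ 0.07  0.38 -0.17] w 0.0859 j [ 0.76  0.33  1.61 -0.    1.22 -0.54]
need d [-0.141  -0.0447  0.2383] a [-0.0068 -0.0042 -0.6116]
```

```bash
python3 -m creep '[{"grip":1,"dx":-0.035,"dy":-0.011,"dz":0,"ax":0,"ay":0,"az":0},{"grip":1,"dx":-0.035,"dy":-0.011,"dz":0,"ax":0,"ay":0,"az":0},{"grip":1,"dx":-0.035,"dy":-0.011,"dz":0,"ax":0,"ay":0,"az":0},{"grip":0.2,"dx":-0.035,"dy":-0.011,"dz":0.03,"ax":0,"ay":0,"az":-0.12},{"grip":0.2,"dx":0,"dy":0,"dz":0.03,"ax":0,"ay":0,"az":-0.12},{"grip":0.2,"dx":0,"dy":0,"dz":0.03,"ax":0,"ay":0,"az":-0.12},{"grip":0.2,"dx":0,"dy":0,"dz":0.02,"ax":0,"ay":0,"az":-0.12},{"grip":0.2,"dx":0,"dy":0,"dz":0,"ax":0,"ay":0,"az":-0.12},{"grip":0.2,"dx":0,"dy":0,"dz":0,"ax":0,"ay":0,"az":0}]'
python3 -c "
from h import *
rel(.5533,.3394,.062,.334)"
```

```text
clock: 1.68
tcp_pos: [0.5615, 0.3309, 0.1883]
tool_rot: [0.529, -3.092, 0.012]
wrist_force: [-0.2, 0.6, 0.5]
grip_width: 0.051
t 1.68 tcp [0.5615 0.3309 0.1883] F [-0.25  0.56  0.46] w 0.051 j [ 0.52  0.51  1.59 -0.01  1.04 -1.39]
need d [0.0042 0.0116 0.1262] a [-0.0071 -0.0056  0.0046]
```

```bash
python3 -m creep '[{"grip":0.2,"dx":0.004,"dy":0.0115,"dz":0.02,"ax":-0.007,"ay":-0.005,"az":0.005},{"grip":0.2,"dx":0,"dy":0,"dz":0.02,"ax":0,"ay":0,"az":0},{"grip":0.2,"dx":0,"dy":0,"dz":0,"ax":0,"ay":0,"az":0}]'
python3 - <<'E'
from h import *
import cv2
rel(.5533,.3394,.062,.334)
t=vision.get_image("top")[...,::-1];s=vision.get_image("side")[...,::-1]
a=cv2.resize(t[200:290,140:230],(540,540),interpolation=cv2.INTER_CUBIC);b=cv2.resize(s[110:200,230:320],(540,540),interpolation=cv2.INTER_CUBIC)
cv2.imwrite("pics/g1.png",cv2.resize(np.hstack([a,b]),(800,400)))
E
```

```text
clock: 1.93
tcp_pos: [0.5541, 0.3404, 0.1473]
tool_rot: [-0.503, 3.101, 0.001]
wrist_force: [-0.6, -0.0, -0.5]
grip_width: 0.0512
t 1.93 tcp [0.5541 0.3404 0.1473] F [-0.63 -0.05 -0.5 ] w 0.0512 j [ 0.53  0.56  1.63  0.    0.96 -1.36]
need d [ 0.0011 -0.0007  0.0853] a [ 0.0003  0.0003 -0.0121]
```

View pics/g1.png

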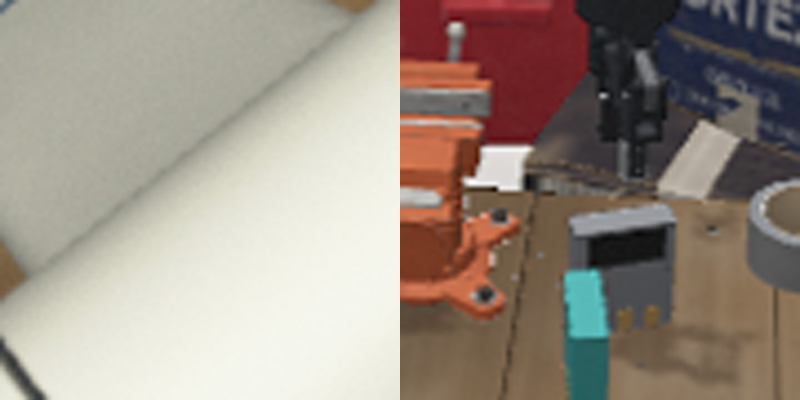

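The side view shows the fingers centred above the grey pack (tip at crop 632,180, pack top at 622,222). The arm hides the pack in the top view. Next I descend and close.

```bash
python3 -m creep '[{"grip":0.2,"dx":0.001,"dy":-0.0005,"dz":0.025,"ax":0,"ay":0,"az":-0.01},{"grip":0.2,"dx":0,"dy":0,"dz":0.025,"ax":0,"ay":0,"az":0},{"grip":0.2,"dx":0,"dy":0,"dz":0.025,"ax":0,"ay":0,"az":0},{"grip":0.2,"dx":0,"dy":0,"dz":0.01,"ax":0,"ay":0,"az":0},{"grip":0.2,"dx":0,"dy":0,"dz":0,"ax":0,"ay":0,"az":0}]'
python3 -c "
from h import *
rel(.5533,.3394,.062,.334)"
```

```text
clock: 2.45
tcp_pos: [0.5624, 0.345, 0.0736]
tool_rot: [-0.507, 3.08, 0.012]
wrist_force: [-0.8, -0.7, 0.7]
grip_width: 0.0513
t 2.45 tcp [0.5624 0.345  0.0736] F [-0.81 -0.68  0.74] w 0.0513 j [ 0.53  0.66  1.65  0.    0.81 -1.37]
need d [ 0.0107 -0.0024  0.0114] a [ 0.0045  0.0211 -0.0075]
```

Run:
```python
from h import *
import cv2
s=vision.get_image("side")[...,::-1]
cv2.imwrite("pics/g2.png",cv2.resize(s[120:210,230:320],(540,540),interpolation=cv2.INTER_CUBIC))
```

```text
(no output)
```

View pics/g2.png

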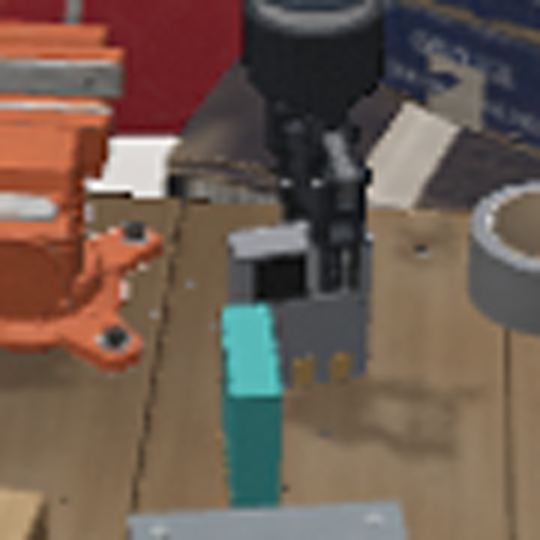

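The fingers straddle the pack but sit about 11 mm towards its far end, with a small tilt. I'll correct that before gripping.

```bash
python3 -m creep '[{"grip":0.2,"dx":0.01,"dy":-0.002,"dz":0.005,"ax":0.004,"ay":0.02,"az":-0.007},{"grip":0.2,"dx":0,"dy":0,"dz":0.005,"ax":0,"ay":0,"az":0},{"grip":0.2,"dx":0,"dy":0,"dz":0,"ax":0,"ay":0,"az":0}]'
python3 -c "
from h import *
rel(.5533,.3394,.062,.334)"
```

```text
clock: 2.75
tcp_pos: [0.5557, 0.3411, 0.0684]
tool_rot: [-0.52, 3.092, 0.004]
wrist_force: [0.4, -0.1, 0.8]
grip_width: 0.0511
t 2.75 tcp [0.5557 0.3411 0.0684] F [ 0.37 -0.13  0.79] w 0.0511 j [ 0.53  0.66  1.65  0.    0.82 -1.37]
need d [ 0.0029 -0.0008  0.0064] a [ 0.0015  0.0062 -0.0006]
```

```bash
python3 -m creep '[{"grip":0.2,"dx":0.003,"dy":-0.001,"dz":0.007,"ax":0.002,"ay":0.008,"az":0},{"grip":0.2,"dx":0,"dy":0,"dz":0,"ax":0,"ay":0,"az":0}]'
python3 -c "
from h import *
rel(.5533,.3394,.062,.334)"
```

```text
clock: 2.92
tcp_pos: [0.5538, 0.3395, 0.0626]
tool_rot: [0.521, -3.098, 0.0]
wrist_force: [-0.2, -0.9, -0.3]
grip_width: 0.0512
t 2.92 tcp [0.5538 0.3395 0.0626] F [-0.22 -0.92 -0.34] w 0.0512 j [ 0.53  0.67  1.66 -0.    0.81 -1.37]
need d [0.0005 0.0001 0.0006] a [-0.0002 -0.0001 -0.0008]
```

```bash
python3 -m creep '[{"grip":-1,"dx":0,"dy":0,"dz":0,"ax":0,"ay":0,"az":0},{"grip":-1,"dx":0,"dy":0,"dz":0,"ax":0,"ay":0,"az":0},{"grip":-1,"dx":0,"dy":0,"dz":0,"ax":0,"ay":0,"az":0},{"grip":-1,"dx":0,"dy":0,"dz":0,"ax":0,"ay":0,"az":0},{"grip":-1,"dx":0,"dy":0,"dz":0,"ax":0,"ay":0,"az":0},{"grip":-1,"dx":0,"dy":0,"dz":0,"ax":0,"ay":0,"az":0}]'
python3 -c "
from h import *
rel(.5533,.3394,.062,.334)"
```

```text
clock: 3.42
tcp_pos: [0.5542, 0.3397, 0.0632]
tool_rot: [-0.521, 3.097, 0.0]
wrist_force: [-0.5, -0.1, -0.7]
grip_width: 0.0254
t 3.42 tcp [0.5542 0.3397 0.0632] F [-0.52 -0.11 -0.74] w 0.0254 j [ 0.53  0.67  1.66 -0.    0.81 -1.37]
need d [ 0.0009 -0.      0.0012] a [-0.      0.0008 -0.001 ]
```

```bash
python3 -m creep '[{"grip":-1,"dx":0,"dy":0,"dz":-0.015,"ax":0,"ay":0,"az":0},{"grip":-1,"dx":0,"dy":0,"dz":-0.025,"ax":0,"ay":0,"az":0},{"grip":-1,"dx":0,"dy":0,"dz":-0.03,"ax":0,"ay":0,"az":0},{"grip":-1,"dx":0,"dy":0,"dz":-0.03,"ax":0,"ay":0,"az":0},{"grip":-1,"dx":0,"dy":0,"dz":-0.03,"ax":0,"ay":0,"az":0},{"grip":-1,"dx":0,"dy":0,"dz":-0.02,"ax":0,"ay":0,"az":0},{"grip":-1,"dx":0,"dy":0,"dz":0,"ax":0,"ay":0,"az":0}]'
python3 -c "
from h import *
rel(.557,.0836,.2,.155)"
```

```text
clock: 4.0
tcp_pos: [0.5512, 0.338, 0.2205]
tool_rot: [0.519, -3.09, 0.005]
wrist_force: [0.3, 0.1, -3.1]
grip_width: 0.0251
t 4.0 tcp [0.5512 0.338  0.2205] F [ 0.34  0.07 -3.14] w 0.0251 j [ 0.53  0.47  1.58 -0.    1.1  -1.37]
need d [ 0.0775 -0.2423  0.0216] a [-0.0026 -0.0082  0.178 ]
```

```bash
python3 -m creep '[{"grip":-1,"dx":0.008,"dy":-0.025,"dz":0,"ax":0,"ay":0,"az":0},{"grip":-1,"dx":0.011,"dy":-0.034,"dz":0,"ax":0,"ay":0,"az":0},{"grip":-1,"dx":0.011,"dy":-0.034,"dz":0,"ax":0,"ay":0,"az":0},{"grip":-1,"dx":0.011,"dy":-0.034,"dz":0,"ax":0,"ay":0,"az":0},{"grip":-1,"dx":0.011,"dy":-0.034,"dz":0,"ax":0,"ay":0,"az":0},{"grip":-1,"dx":0.011,"dy":-0.034,"dz":0,"ax":0,"ay":0,"az":0},{"grip":-1,"dx":0.008,"dy":-0.025,"dz":0,"ax":0,"ay":0,"az":0.06},{"grip":-1,"dx":0.004,"dy":-0.01,"dz":0,"ax":0,"ay":0,"az":0.06},{"grip":-1,"dx":0,"dy":0,"dz":0,"ax":0,"ay":0,"az":0.05},{"grip":-1,"dx":0,"dy":0,"dz":0,"ax":0,"ay":0,"az":0}]'
python3 -c "
from h import *
rel(.557,.0836,.2,.155)"
```

```text
clock: 4.83
tcp_pos: [0.5492, 0.0859, 0.2169]
tool_rot: [0.248, -3.119, 0.004]
wrist_force: [-0.8, -0.0, -2.3]
grip_width: 0.0252
t 4.83 tcp [0.5492 0.0859 0.2169] F [-0.78 -0.01 -2.32] w 0.0252 j [ 0.13  0.35  1.79 -0.    1.02 -1.59]
need d [-0.0075 -0.0035  0.0168] a [-0.0015 -0.0127  0.0039]
```

```bash
python3 -m creep '[{"grip":-1,"dx":-0.007,"dy":-0.0035,"dz":0.02,"ax":-0.001,"ay":-0.012,"az":0.004},{"grip":-1,"dx":0,"dy":0,"dz":0.02,"ax":0,"ay":0,"az":0},{"grip":-1,"dx":0,"dy":0,"dz":0.015,"ax":0,"ay":0,"az":0},{"grip":-1,"dx":0,"dy":0,"dz":0,"ax":0,"ay":0,"az":0}]'
python3 -c "
from h import *
rel(.557,.0836,.15,.155)"
```

```text
clock: 5.17
tcp_pos: [0.5558, 0.0835, 0.1591]
tool_rot: [0.252, -3.131, 0.0]
wrist_force: [-1.2, 0.3, -3.9]
grip_width: 0.0252
t 5.17 tcp [0.5558 0.0835 0.1591] F [-1.16  0.26 -3.93] w 0.0252 j [ 0.13  0.43  1.82 -0.    0.89 -1.6 ]
need d [-0.0012 -0.0001  0.0091] a [-0.0002 -0.0003  0.0055]
```

```bash
python3 -m creep '[{"grip":-1,"dx":-0.001,"dy":0,"dz":0.009,"ax":0,"ay":0,"az":0.005},{"grip":-1,"dx":0,"dy":0,"dz":0,"ax":0,"ay":0,"az":0}]'
python3 - <<'E'
from h import *
import cv2
rel(.557,.0836,.15,.155)
t=vision.get_image("top")[...,::-1];s=vision.get_image("side")[...,::-1]
a=cv2.resize(t[180:280,210:310],(540,540),interpolation=cv2.INTER_CUBIC);b=cv2.resize(s[150:250,220:320],(540,540),interpolation=cv2.INTER_CUBIC)
cv2.imwrite("pics/p1.png",a);cv2.imwrite("pics/p2.png",b)
E
```

```text
clock: 5.33
tcp_pos: [0.556, 0.0843, 0.1489]
tool_rot: [0.248, -3.129, 0.0]
wrist_force: [-0.9, -0.8, -3.3]
grip_width: 0.0256
t 5.33 tcp [0.556  0.0843 0.1489] F [-0.86 -0.78 -3.35] w 0.0256 j [ 0.13  0.44  1.83 -0.    0.87 -1.6 ]
need d [-0.0009 -0.0008 -0.0011] a [-0.0001 -0.0025  0.0029]
```

View pics/p1.png

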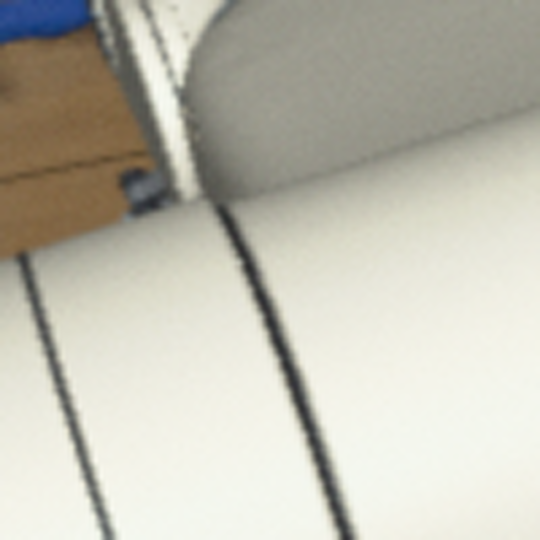

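View pics/p2.png

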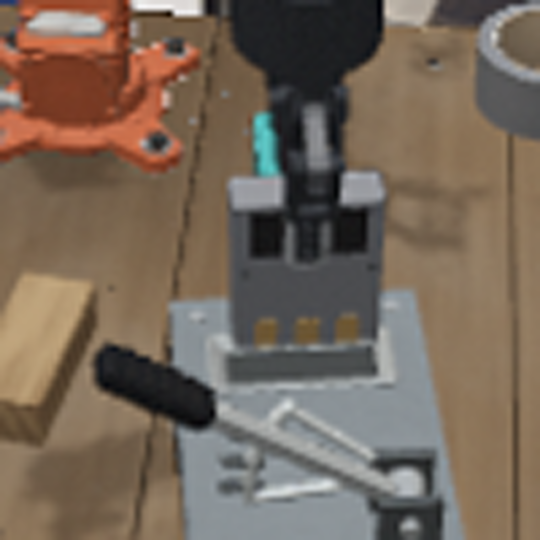

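Run:
```python
from h import *
S=crop([(232,346),(383,340)],220,150,5.4)
z=.1489-.0622
w=[unp("side",u,z) for u in S];print(w, "mid",(w[0]+w[1])/2)
m=(w[0]+w[1])/2;y=.155
print("centre",m+.013*np.array([-np.sin(y),np.cos(y)]))
T=crop([(232,202),(383,198)],220,150,5.4)   # near top edge
w=[unp("side",u,z+.1) for u in T]; m=(w[0]+w[1])/2; print("from top edge",m+.013*np.array([-np.sin(y),np.cos(y)]),w)
```

```text
[array([0.51897992, 0.07071928]), array([0.60026494, 0.08174183])] mid [0.55962243 0.07623055]
centre [0.55761549 0.0890747 ]
from top edge [0.55642842 0.08619166] [array([0.52000842, 0.06869435]), array([0.5968623 , 0.07800066])]
```

The side view shows the pack lined up over the collar (pack bottom edge at crop 232–383, collar mouth at 228–378). I'll lower it in steps and watch the force.

```bash
python3 -m creep '[{"grip":-1,"dx":0,"dy":-0.0008,"dz":0.01,"ax":0,"ay":-0.002,"az":0.003},{"grip":-1,"dx":0,"dy":0,"dz":0.008,"ax":0,"ay":0,"az":0},{"grip":-1,"dx":0,"dy":0,"dz":0.005,"ax":0,"ay":0,"az":0}]'
python3 -c "
from h import *
rel(.557,.0836,.0772,.155)"
```

```text
clock: 5.68
tcp_pos: [0.56, 0.0842, 0.1291]
tool_rot: [-0.244, 3.123, 0.001]
wrist_force: [-0.7, -0.7, -2.9]
grip_width: 0.0258
t 5.68 tcp [0.56   0.0842 0.1291] F [-0.74 -0.65 -2.89] w 0.0258 j [ 0.13  0.47  1.84 -0.    0.82 -1.6 ]
need d [ 0.0035 -0.0002  0.0519] a [-0.0003  0.0094  0.0007]
```

```bash
python3 -m creep '[{"grip":-1,"dx":0.0035,"dy":0,"dz":0.004,"ax":0,"ay":0.009,"az":0},{"grip":-1,"dx":0.001,"dy":0,"dz":0.004,"ax":0,"ay":0.002,"az":0},{"grip":-1,"dx":0.001,"dy":0,"dz":0.004,"ax":0,"ay":0.002,"az":0}]'
python3 -c "
from h import *
rel(.557,.0836,.0772,.155)"
```

```text
clock: 5.93
tcp_pos: [0.5544, 0.0836, 0.1158]
tool_rot: [0.244, -3.128, 0.0]
wrist_force: [0.5, 0.5, -2.9]
grip_width: 0.0251
t 5.93 tcp [0.5544 0.0836 0.1158] F [ 0.48  0.54 -2.94] w 0.0251 j [ 0.13  0.49  1.84 -0.    0.81 -1.6 ]
need d [-0.0028 -0.0004  0.0386] a [ 0.     -0.0042  0.0007]
```

The pack underside is 8 mm below the mouth with no contact force, so it is in the slot. Continuing down.

```bash
python3 -m creep '[{"grip":-1,"dx":-0.002,"dy":0,"dz":0.006,"ax":0,"ay":-0.004,"az":0},{"grip":-1,"dx":0.0005,"dy":0,"dz":0.006,"ax":0,"ay":0.001,"az":0},{"grip":-1,"dx":0.0005,"dy":0,"dz":0.006,"ax":0,"ay":0.001,"az":0}]'
python3 -c "
from h import *
rel(.557,.0836,.0772,.155)"
```

```text
clock: 6.18
tcp_pos: [0.5555, 0.0839, 0.0965]
tool_rot: [0.244, -3.131, -0.0]
wrist_force: [-0.3, 0.8, -1.9]
grip_width: 0.0252
t 6.18 tcp [0.5555 0.0839 0.0965] F [-0.31  0.77 -1.86] w 0.0252 j [ 0.13  0.52  1.85  0.    0.77 -1.6 ]
need d [-0.0014 -0.0006  0.0193] a [ 0.0003 -0.0014  0.0006]
```

```bash
python3 -m creep '[{"grip":-1,"dx":-0.0005,"dy":0,"dz":0.006,"ax":0,"ay":-0.001,"az":0},{"grip":-1,"dx":0.0005,"dy":0,"dz":0.005,"ax":0,"ay":0.001,"az":0},{"grip":-1,"dx":0.0005,"dy":0,"dz":0.004,"ax":0,"ay":0.001,"az":0}]'
python3 -c "
from h import *
rel(.557,.0836,.0772,.155)"
```

```text
clock: 6.43
tcp_pos: [0.5547, 0.084, 0.0792]
tool_rot: [0.244, -3.129, -0.0]
wrist_force: [0.1, 0.4, -1.4]
grip_width: 0.0255
t 6.43 tcp [0.5547 0.084  0.0792] F [ 0.06  0.44 -1.42] w 0.0255 j [ 0.13  0.55  1.86  0.    0.74 -1.6 ]
need d [-0.0022 -0.0007  0.002 ] a [ 0.0005 -0.0033  0.0006]
```

```bash
python3 -m creep '[{"grip":-1,"dx":0,"dy":0,"dz":0.002,"ax":0,"ay":-0.002,"az":0},{"grip":-1,"dx":0,"dy":0,"dz":0.002,"ax":0,"ay":0,"az":0}]'
python3 -c "
from h import *
rel(.557,.0836,.0772,.155)"
```

```text
clock: 6.6
tcp_pos: [0.5545, 0.0841, 0.0781]
tool_rot: [0.244, -3.129, -0.001]
wrist_force: [-11.5, -0.2, 36.6]
grip_width: 0.0255
t 6.6 tcp [0.5545 0.0841 0.0781] F [-11.51  -0.22  36.63] w 0.0255 j [ 0.13  0.55  1.86  0.    0.73 -1.6 ]
need d [-0.0023 -0.0009  0.0009] a [ 0.0006 -0.0026  0.0007]
```

The pack is on the floor, with 37 N upward at the expected height. Release it and retreat up.

```bash
python3 -m creep '[{"grip":0.3,"dx":0,"dy":0,"dz":0,"ax":0,"ay":0,"az":0},{"grip":0.3,"dx":0,"dy":0,"dz":0,"ax":0,"ay":0,"az":0},{"grip":0.3,"dx":0,"dy":0,"dz":0,"ax":0,"ay":0,"az":0},{"grip":0.3,"dx":0,"dy":0,"dz":-0.01,"ax":0,"ay":0,"az":0},{"grip":0.3,"dx":0,"dy":0,"dz":-0.03,"ax":0,"ay":0,"az":0},{"grip":0.3,"dx":0,"dy":0,"dz":-0.035,"ax":0,"ay":0,"az":0},{"grip":0.3,"dx":0,"dy":0,"dz":-0.035,"ax":0,"ay":0,"az":0},{"grip":0.3,"dx":0,"dy":0,"dz":-0.03,"ax":0,"ay":0,"az":0},{"grip":0.3,"dx":0,"dy":0,"dz":-0.02,"ax":0,"ay":0,"az":0},{"grip":0.3,"dx":0,"dy":0,"dz":0,"ax":0,"ay":0,"az":0}]'
python3 - <<'E'
from h import *
import cv2
rel(.557,.0836,.26,.155)
s=vision.get_image("side")[...,::-1]
b=cv2.resize(s[150:250,220:320],(540,540),interpolation=cv2.INTER_CUBIC)
cv2.imwrite("pics/p3.png",b)
E
```

```text
clock: 7.43
tcp_pos: [0.555, 0.0832, 0.2478]
tool_rot: [0.244, -3.129, 0.002]
wrist_force: [0.5, 0.7, 0.7]
grip_width: 0.0554
t 7.43 tcp [0.555  0.0832 0.2478] F [0.5  0.66 0.73] w 0.0554 j [ 0.13  0.31  1.76 -0.    1.08 -1.6 ]
need d [-0.002   0.0001 -0.0122] a [-0.0007 -0.0033  0.0008]
```

View pics/p3.png

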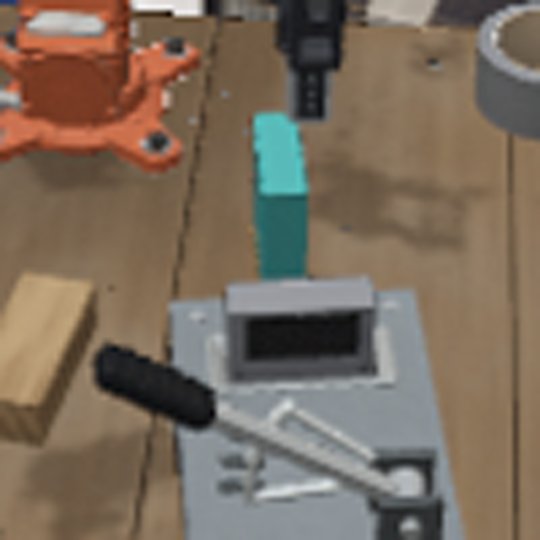

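Run:
```python
from h import *
S=crop([(228,313),(376,308),(374,280),(226,284)],220,150,5.4)
a,b=.04,.013
w=[unp("side",u,.115) for u in S]; print(np.round(w,4),np.mean(w,0))
for z in (.115,.125,.135):
    p,r=fit([("side",S,[(-a,-b,z),(a,-b,z),(a,b,z),(-a,b,z)])],0,[.556,.083,.15]); print(z,p.round(4),abs(r).max().round(2))
rel(.487,-.0578,.25,.155)
```

```text
[[0.5176 0.065 ]
 [0.5958 0.075 ]
 [0.5938 0.0982]
 [0.5144 0.0888]] [0.55540565 0.0817566 ]
0.115 [0.5554 0.0818 0.1197] 0.31
0.125 [0.556  0.07   0.1206] 0.49
0.135 [0.5566 0.0583 0.1216] 0.68
t 7.48 tcp [0.5544 0.0831 0.2463] F [ 0.92 -0.75 -0.04] w 0.0558 j [ 0.13  0.31  1.76 -0.    1.07 -1.6 ]
need d [ 0.0885 -0.1288 -0.0032] a [-0.0007 -0.0047  0.0008]
```

The pack is home: with its top at 0.115 m the fit gives (0.555, 0.082), which is the slot centre. Next, shut the fingers and go over the lever grip.

```bash
python3 -m creep '[{"grip":-1,"dx":0.018,"dy":-0.026,"dz":-0.005,"ax":0,"ay":0,"az":0},{"grip":-1,"dx":0.018,"dy":-0.026,"dz":0,"ax":0,"ay":0,"az":0},{"grip":-1,"dx":0.018,"dy":-0.026,"dz":0,"ax":0,"ay":0,"az":0},{"grip":-1,"dx":0.018,"dy":-0.026,"dz":0,"ax":0,"ay":0,"az":0},{"grip":-1,"dx":0.01,"dy":-0.015,"dz":0,"ax":0,"ay":0,"az":0},{"grip":-1,"dx":0,"dy":0,"dz":0,"ax":0,"ay":0,"az":0},{"grip":-1,"dx":0,"dy":0,"dz":0,"ax":0,"ay":0,"az":0}]'
python3 -c "
from h import *
rel(.487,-.0578,.22,.155)"
```

```text
clock: 8.07
tcp_pos: [0.4859, -0.0507, 0.2463]
tool_rot: [0.248, -3.12, -0.001]
wrist_force: [-0.6, -0.1, 0.3]
grip_width: -0.0001
t 8.07 tcp [ 0.4859 -0.0507  0.2463] F [-0.64 -0.11  0.31] w -0.0001 j [-0.13  0.21  1.9  -0.    1.04 -1.86]
need d [-0.0003 -0.0072  0.0263] a [ 0.0015 -0.0122  0.0036]
```

```bash
python3 -m creep '[{"grip":-1,"dx":0,"dy":-0.007,"dz":0.01,"ax":0.001,"ay":-0.012,"az":0.003},{"grip":-1,"dx":0,"dy":0,"dz":0.01,"ax":0,"ay":0,"az":0},{"grip":-1,"dx":0,"dy":0,"dz":0,"ax":0,"ay":0,"az":0}]'
python3 - <<'E'
from h import *
import cv2
rel(.487,-.0578,.21,.155)
s=vision.get_image("side")[...,::-1];t=vision.get_image("top")[...,::-1]
cv2.imwrite("pics/l1.png",cv2.resize(s[170:270,210:310],(540,540),interpolation=cv2.INTER_CUBIC))
E
```

```text
clock: 8.32
tcp_pos: [0.4871, -0.0562, 0.2241]
tool_rot: [0.244, -3.131, -0.002]
wrist_force: [-0.1, 0.2, 0.0]
grip_width: 0.0001
t 8.32 tcp [ 0.4871 -0.0562  0.2241] F [-0.07  0.2   0.04] w 0.0001 j [-0.14  0.24  1.93  0.    0.98 -1.87]
need d [ 0.0004 -0.0016  0.0141] a [ 0.0016 -0.0013  0.0003]
```

View pics/l1.png

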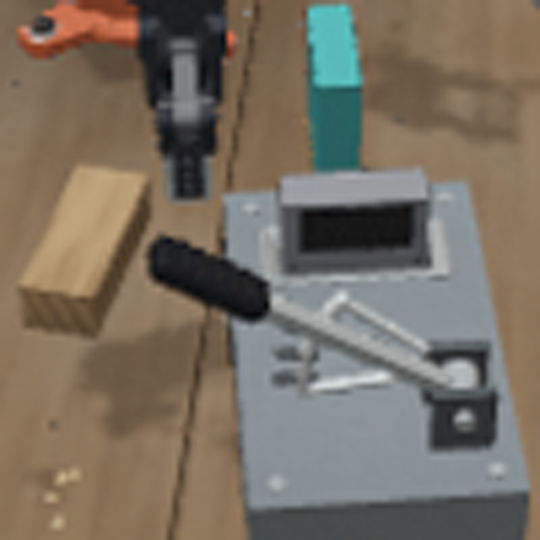

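The shut fingertip is at crop (188,195), above the outer part of the black grip (158–270, 240–320). I'll press down in small steps.

```bash
python3 -m creep '[{"grip":-1,"dx":0,"dy":-0.0015,"dz":0.012,"ax":0.001,"ay":0,"az":0},{"grip":-1,"dx":0.001,"dy":0,"dz":0.012,"ax":0,"ay":0.002,"az":0},{"grip":-1,"dx":0.001,"dy":0,"dz":0.012,"ax":0,"ay":0.002,"az":0}]'
python3 -c "
from h import *
rel(.487,-.0578,.153,.155)"
```

```text
clock: 8.67
tcp_pos: [0.4898, -0.0562, 0.1913]
tool_rot: [-0.249, 3.13, -0.002]
wrist_force: [0.2, -0.5, 0.3]
grip_width: -0.0
t 8.67 tcp [ 0.4898 -0.0562  0.1913] F [ 0.2  -0.54  0.34] w -0.0 j [-0.14  0.29  1.95 -0.    0.9  -1.87]
need d [ 0.0031 -0.0011  0.0383] a [-0.0016  0.002   0.0039]
```

```bash
python3 -m creep '[{"grip":-1,"dx":0.003,"dy":-0.001,"dz":0.01,"ax":0,"ay":0.002,"az":0.003},{"grip":-1,"dx":0.001,"dy":0,"dz":0.01,"ax":0,"ay":0.002,"az":0},{"grip":-1,"dx":0.001,"dy":0,"dz":0.01,"ax":0,"ay":0.002,"az":0}]'
python3 -c "
from h import *
rel(.487,-.0578,.153,.155)"
```

```text
clock: 8.92
tcp_pos: [0.4877, -0.0566, 0.162]
tool_rot: [-0.248, 3.132, -0.004]
wrist_force: [-1.2, 0.0, 5.6]
grip_width: -0.0001
t 8.92 tcp [ 0.4877 -0.0566  0.162 ] F [-1.17  0.01  5.65] w -0.0001 j [-0.14  0.33  1.97 -0.    0.84 -1.86]
need d [ 0.0009 -0.001   0.009 ] a [-0.0028  0.      0.0033]
```

Contact at 5.6 N. Check where the lever is relative to the model.

```bash
python3 -m creep '[{"grip":-1,"dx":0.002,"dy":-0.001,"dz":0.01,"ax":-0.002,"ay":0.001,"az":0.003},{"grip":-1,"dx":0.001,"dy":0,"dz":0.01,"ax":0,"ay":0.001,"az":0}]'
python3 - <<'E'
from h import *
import cv2
rel(.487,-.0578,.093,.155)
s=vision.get_image("side")[...,::-1]
cv2.imwrite("pics/l2.png",cv2.resize(s[170:270,210:310],(540,540),interpolation=cv2.INTER_CUBIC))
E
```

```text
clock: 9.08
tcp_pos: [0.4862, -0.0574, 0.1426]
tool_rot: [0.246, -3.132, 0.002]
wrist_force: [-2.6, -2.2, 10.8]
grip_width: -0.0001
t 9.08 tcp [ 0.4862 -0.0574  0.1426] F [-2.65 -2.25 10.85] w -0.0001 j [-0.14  0.36  1.99 -0.    0.79 -1.87]
need d [-0.0007 -0.0005  0.0496] a [-0.0014 -0.0003  0.0016]
```

View pics/l2.png

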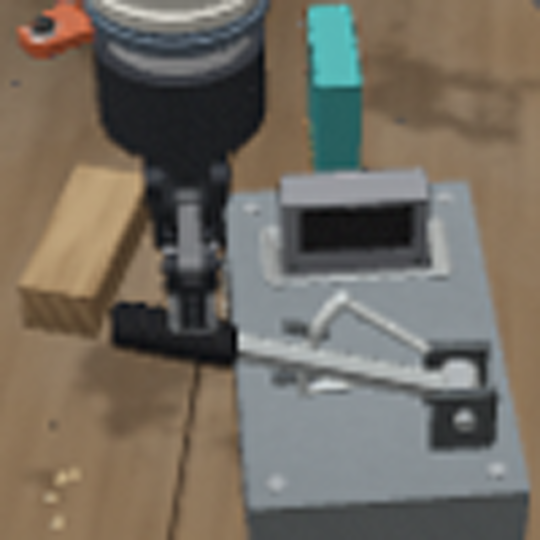

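```bash
python3 -m creep '[{"grip":-1,"dx":0,"dy":-0.0005,"dz":0.01,"ax":-0.001,"ay":0,"az":0.001},{"grip":-1,"dx":0.001,"dy":0,"dz":0.01,"ax":0,"ay":0.001,"az":0},{"grip":-1,"dx":0.001,"dy":0,"dz":0.008,"ax":0,"ay":0.001,"az":0}]'
python3 -c "
from h import *
rel(.487,-.0578,.093,.155)"
```

```text
clock: 9.38
tcp_pos: [0.4852, -0.0576, 0.1148]
tool_rot: [0.247, -3.13, 0.003]
wrist_force: [-6.1, -2.6, 12.3]
grip_width: 0.0001
t 9.38 tcp [ 0.4852 -0.0576  0.1148] F [-6.13 -2.55 12.26] w 0.0001 j [-0.14  0.41  2.   -0.    0.73 -1.87]
need d [-0.0018 -0.0004  0.0218] a [-0.0016 -0.0021  0.0028]
```

```bash
python3 -m creep '[{"grip":-1,"dx":-0.001,"dy":0,"dz":0.008,"ax":-0.001,"ay":-0.002,"az":0.002},{"grip":-1,"dx":0,"dy":0,"dz":0.005,"ax":0,"ay":0,"az":0}]'
python3 - <<'E'
from h import *
import cv2
rel(.487,-.0578,.093,.155)
s=vision.get_image("side")[...,::-1]
cv2.imwrite("pics/l3.png",cv2.resize(s[170:270,210:310],(540,540),interpolation=cv2.INTER_CUBIC))
E
```

```text
clock: 9.55
tcp_pos: [0.485, -0.0573, 0.1019]
tool_rot: [0.247, -3.128, 0.002]
wrist_force: [-2.2, -3.8, 6.9]
grip_width: 0.0001
t 9.55 tcp [ 0.485  -0.0573  0.1019] F [-2.15 -3.75  6.88] w 0.0001 j [-0.14  0.43  2.01 -0.    0.7  -1.87]
need d [-0.002  -0.0008  0.0089] a [-0.0009 -0.0037  0.0026]
```

View pics/l3.png

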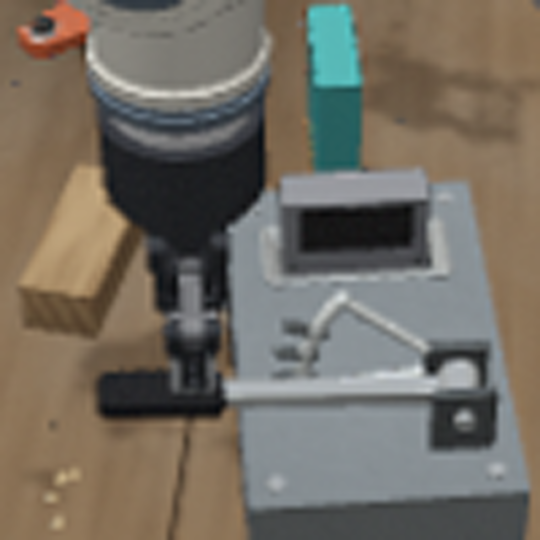

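```bash
cat >> h.py <<'E'
def lev(q,r,p=(.5652,.0251,.1532),ly=-.07,up=0,f=5.4,x0=210,y0=170):
    ph=.6-q; l=np.array([.04-r*np.cos(ph)+up*np.sin(ph),ly]); z=.085+r*np.sin(ph)+up*np.cos(ph)
    c,s=np.cos(p[2]),np.sin(p[2])
    uv=proj("side",[p[0]+c*l[0]-s*l[1],p[1]+s*l[0]+c*l[1],z])[0]
    return ((uv-[x0,y0]+.5)*f-.5).round(0)
E
python3 -c "
from h import *
for q in (0,.5,.53,.56,.6,.64,.68): print(q,lev(q,0),lev(q,.118),lev(q,.182))"
```

```text
0 [459. 393.] [263. 307.] [150. 256.]
0.5 [459. 393.] [225. 389.] [ 95. 388.]
0.53 [459. 393.] [224. 394.] [ 95. 395.]
0.56 [459. 393.] [224. 400.] [ 95. 403.]
0.6 [459. 393.] [224. 406.] [ 96. 413.]
0.64 [459. 393.] [225. 413.] [ 97. 424.]
0.68 [459. 393.] [226. 419.] [ 99. 434.]
```

Image and height both put the lever at about 0.53–0.54 rad, so it needs about 8 mm more.

```bash
python3 -m creep '[{"grip":-1,"dx":-0.001,"dy":0,"dz":0.005,"ax":-0.001,"ay":-0.003,"az":0.002},{"grip":-1,"dx":0,"dy":0,"dz":0.003,"ax":0,"ay":0,"az":0}]'
python3 -c "
from h import *
rel(.487,-.0578,.093,.155)"
```

```text
clock: 9.77
tcp_pos: [0.4855, -0.057, 0.094]
tool_rot: [0.246, -3.129, 0.001]
wrist_force: [-3.3, -4.1, 9.0]
grip_width: 0.0
t 9.77 tcp [ 0.4855 -0.057   0.094 ] F [-3.28 -4.06  8.96] w 0.0 j [-0.14  0.45  2.01 -0.    0.69 -1.87]
need d [-0.0013 -0.0011  0.001 ] a [-0.0004 -0.0028  0.0021]
```

Force is 9.0 N, as expected at the third click. Hold there and verify.

```bash
python3 -m creep '[{"grip":-1,"dx":0,"dy":0,"dz":0.001,"ax":0,"ay":0,"az":0},{"grip":-1,"dx":0,"dy":0,"dz":0,"ax":0,"ay":0,"az":0},{"grip":-1,"dx":0,"dy":0,"dz":0,"ax":0,"ay":0,"az":0},{"grip":-1,"dx":0,"dy":0,"dz":0,"ax":0,"ay":0,"az":0},{"grip":-1,"dx":0,"dy":0,"dz":0,"ax":0,"ay":0,"az":0},{"grip":-1,"dx":0,"dy":0,"dz":0,"ax":0,"ay":0,"az":0}]'
python3 - <<'E'
from h import *
import cv2
rel(.487,-.0578,.093,.155)
s=vision.get_image("side")[...,::-1]
cv2.imwrite("pics/l4.png",cv2.resize(s[170:270,210:310],(540,540),interpolation=cv2.INTER_CUBIC))
E
```

```text
clock: 10.27
tcp_pos: [0.4857, -0.057, 0.0962]
tool_rot: [0.252, -3.126, 0.005]
wrist_force: [-3.4, -3.0, 7.4]
grip_width: 0.0001
t 10.27 tcp [ 0.4857 -0.057   0.0962] F [-3.44 -2.97  7.41] w 0.0001 j [-0.14  0.44  2.01 -0.01  0.69 -1.86]
need d [-0.0011 -0.001   0.0032] a [-0.0029 -0.006   0.0062]
```

View pics/l4.png

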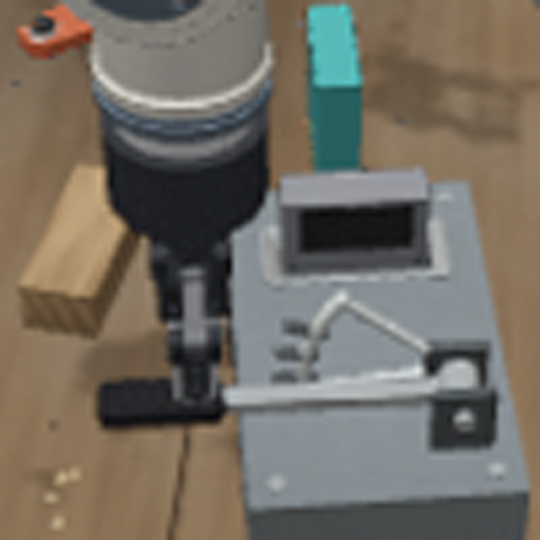

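```bash
python3 -m creep '[{"grip":-1,"dx":0,"dy":0,"dz":0.003,"ax":-0.001,"ay":-0.003,"az":0.003},{"grip":-1,"dx":0,"dy":0,"dz":0.001,"ax":0,"ay":0,"az":0},{"grip":-1,"dx":0,"dy":0,"dz":0.0007,"ax":0,"ay":0,"az":0},{"grip":-1,"dx":0,"dy":0,"dz":0.0007,"ax":0,"ay":0,"az":0},{"grip":-1,"dx":0,"dy":0,"dz":0.0007,"ax":0,"ay":0,"az":0}]'
python3 - <<'E'
from h import *
import cv2
from workcell import readout
rel(.487,-.0578,.093,.155)
s=vision.get_image("side")[...,::-1]
cv2.imwrite("pics/l5.png",cv2.resize(s[170:270,210:310],(540,540),interpolation=cv2.INTER_CUBIC))
for i in range(6): vision.get_image("side")
rel(.487,-.0578,.093,.155); print(readout.observe()['qvel'].round(4))
E
```

```text
clock: 10.73
tcp_pos: [0.4857, -0.0569, 0.0937]
tool_rot: [0.253, -3.126, 0.007]
wrist_force: [-2.8, -1.7, 9.3]
grip_width: -0.0001
t 10.73 tcp [ 0.4857 -0.0569  0.0937] F [-2.85 -1.7   9.29] w -0.0001 j [-0.14  0.45  2.01 -0.01  0.69 -1.86]
need d [-0.0011 -0.0011  0.0007] a [-0.004  -0.0053  0.0065]
t 11.08 tcp [ 0.4857 -0.0569  0.0937] F [-4.1  -3.73  9.35] w 0.0001 j [-0.14  0.45  2.01 -0.01  0.69 -1.86]
need d [-0.0011 -0.0011  0.0007] a [-0.0041 -0.0052  0.0066]
[-0.0026 -0.0004 -0.0003  0.0003  0.0003  0.0008]
```

View pics/l5.png

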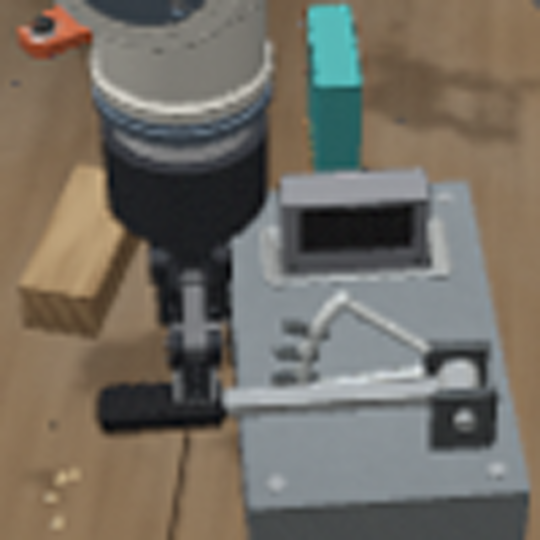

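The lever grip ends are at crop (100,408) and (222,402), i.e. about 0.58 rad. The tip height 0.0937 m gives about 0.59 rad. It has been steady at 9.3 N for 0.35 s and the pack is unchanged, so I'm handing in.

```bash
python3 -c "
from workcell import arm
print(arm.sign_off())"
```

```text
the job is handed in; nothing more can be done
None
```

I stood the grey pack fully home in the tester's slot, let go of it, and then pressed the load lever to its third click. I handed in at about 11 s on the clock, with the arm still holding the lever down. The sign-off gave no verdict.

**Pack:** It met the slot floor at the expected height. After release, the side image put it at (0.555, 0.082) with its top at about 115 mm, which is within 2 mm of the slot centre I had measured. The heading from that one image was about 0.12 rad, against 0.15 for the tester, which is within the 0.09 rad limit.

**Lever:** The fingertip height gives about 0.59 rad and the side image about 0.58 rad, against an allowed 0.53 to 0.68. The pushing force was steady at 9.3 N. During an earlier hold the lever crept up about 2 mm, so I pressed it back down and checked again. It was still over the last 0.35 s.

**Everything else:** I did not touch the bystanders or the turquoise look-alike. The sanding block and the turquoise pack look unmoved in the last side view. I did not recheck the other three bystanders, because the arm's path never came near them.

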